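Fit the long divider in the tea-cup crate and lock it

ROBOT

A 7-joint arm with a two-finger parallel gripper is mounted at the origin on the work surface. World frame = base frame: x ahead of the robot, y to its left, z up, the work surface at z = 0. Lengths are in mm, angles in rad, forces in N, time in s.
With the tool pointing down it reaches from about 425 to 875 mm from the base axis. Payload 8.4 kg.
Tool frame: the origin (TCP) lies between the finger pads; the fingertips stand 8 mm ahead of it and the grasp point (between the pads) lies 11 mm behind it; x points along the fingers, y is the direction in which the jaws open and shut, and the axes are right-handed (so a half turn about x gives the same grasp; the last joint's range is limited). The gripper opens to 87 mm and grips with 3 to 60 N. Pads are 19 mm wide; open, the fingers measure 117 mm over their backs; the gripper's body (75 mm by 190 mm) begins 51 mm behind the grasp point.
Start: joints at [1.182, 0.333, 0.04, 1.465, -0.013, 1.343, -0.059], TCP at [185.722, -622.873, 230.546] pointing down, gripper open.
Joint ranges: [-2.58, 2.58], [-0.38, 2.09], [-1.3, 1.39], [0.25, 2.4], [-1.5, 4.64], [0.08, 2.09], [-2.65, 2.65]. Speed limits (rad/s): [2.22, 2.22, 2.79, 2.79, 3.14, 3.14, 3.14].

INTERFACE

Orientations are given as a 3x3 rotation matrix whose columns are the frame's x, y, z axes.
In Python, from bench import manip, eyes, order gives the robot as it stands. The module is installed in compiled form; this text tells all that it offers.
- The arm moves only by the tool arm_command, never from a script. Its arguments are lists of equal length, an entry for each row: "grip": the closure, from 0 (fully open) to 1 (shut); "offset": the shift along the tool's x, y, z in mm, a list of three; "turn": the turn, a rotation vector about the tool's x, y, z in degrees, a list of three. A call has 1 to 20 rows; each row is the pose to reach, as a shift and turn from the pose measured when the call began, along the tool's axes at that moment; what a row does not reach only later rows make up. A row lasts 1/10 s, in which the tool goes at most 50 mm and 8.59 degrees, less where a joint would pass 70% of its speed; a pose out of reach is approached as far as the arm can. A call with a gripper value outside its range is refused whole. The fingers move at their own pace and stop on an object; "squeeze" is the grip in N (left out, the last holds). Time passes only in rows, so rows that repeat a pose let the fingers close. It gives the time, the measured TCP pose, the force and the opening at its end, in the units of the state.
- manip.get_state(): the state, without advancing time (a new reading comes with each control period).
- eyes.get_image(name): name is "side" or "top" or "wrist"; returns (picture, depth): 384x512x3 uint8, blue, green, red; 384x512 float32, mm along the optical axis (not along the pixel's ray), 0 where there is no reading.
- eyes.camera_info(name): a dict with "fx", "fy", "cx", "cy" (pixels), "k1" (the pictures are not rectified: a ray, as slopes to the right and down, at radius r is drawn at 1 + k1 r^2 times it, then the intrinsics apply), "R" (3x3) and "t" (3): a world point X has camera coordinates R X + t; the wrist camera has in their place "tool_from_camera" (4x4, takes a point from camera to tool coordinates, whose origin is the TCP and whose axes are the tool frame's). Camera axes: x right, y down, z forward; pixel columns grow to the right and rows downward; lengths in mm; the calibration is good to about 2 mm. A picture is of the moment at which its call begins: read the wrist's pose just before it. camera_info takes no time and is no camera call.
- order.close_job(): hands the job in, once; it reports no verdict.
The state is a dict: "time_s": time; "qpos": joint angles; "joint_vel": joint speeds; "tau": joint torques, N m; "position": TCP position; "tool_rot": TCP orientation; "wrist_force": force on the tool from outside, world axes, zero at the start; "moment": the same for the moment, N m; "width": finger opening in mm.
Only numpy, scipy, OpenCV 4.12 (cv2) and the standard library are available. Lean on these libraries where they do the work, as an engineer would, in place of code of your own. Each camera call takes 0.05 s, during which the arm holds its last target.

TASK

Take the notched long divider with the hand tab out of the board stand and fit it in the cup crate: lower it into the row of grooves, feel along for the cross boards, and let it down gently, never forced or dropped, until it is fully home, its top edge flush with the crate's rim at both ends. Then turn both wooden turn-buttons square over its ends to lock it, and let go. Leave the spare boards, the tea bowl and the small dish where they are.

Things in the scene. Friction and masses are not known exactly. Their poses are not given: they have to be found in the camera images.
- crate: Open plywood cup crate, fixed to the bench, 140 x 348 x 60 mm high (own x, y, z; y along its length); origin: centre of its underside. Floor 10 mm, inside 122 x 300 mm, end walls 24 mm thick. Cups stand in some cells, below the rim and clear of the middle line x = 0. It is thin and brittle: the divider must never bear on it with more than about 60 N.
- boards (a point): Point at the crate's middle, at rim height. Five cross boards 6 mm thick, 50 mm apart along y, tops level with the rim, stand across the crate. Each has a notch 12 mm wide on the middle line x = 0, from its top 24 mm down to a saddle. They are one rigid fixed set, off-centre along the crate by an unmeasured amount: the middle board is up to 9 mm either side of this point in the crate's y.
- groove_left (a point): Middle of the groove mouth in the crate's +y end wall: on x = 0, at the rim (60 mm high), 162 mm from the crate's middle. The groove is 12 mm wide in x, runs right through the 24 mm wall and down to the floor, open at the top. All groove and notch mouths are chamfered 4 mm.
- groove_right (a point): The same at the crate's -y end.
- pivot_left (a point): Pivot of the turn-button on the crate's +y end wall: 28 mm from the groove towards the crate's +x, mid-wall, half-way up the button (8 mm above the rim). The button is a wooden bar 68 x 16 x 12 mm that turns about its centre, underside 2 mm and top 14 mm above the rim. It turns stiffly (0.06 N m) and stays where left; pinch its 16 mm width or push an end.
- pivot_right (a point): The same on the crate's -y end wall (also 28 mm towards the crate's +x).
- button_left (a joint): Angle of the left turn-button, rad: 0 = bar along the crate's x, over the groove, locked; positive is anticlockwise from above. Starts open at about 1.2 to 1.55; range -0.5 to 1.9.
- button_right (a joint): The same for the right turn-button.
- divider: Loose plywood long divider, about 0.13 kg, standing on its teeth in one of the stand's slots: 9 mm thick (x), 328 long (y), 50 high (z) plus a hand tab, 86 mm in all; origin: middle of its underside, z up. Five notches 7.6 mm wide, 27 mm deep from below at y = -100, -50, 0, 50, 100 mm leave six teeth; each notch straddles a cross board. Same both ways round.
- tab (a point): Middle of the divider's hand tab, 68 mm above its underside. The tab is 9 mm thick (x), 64 mm long (y), 36 mm high (from 50 to 86 mm above the underside); the only board with a tab. Lowered into the grooves, the divider rests on the saddles, top 26 mm above the rim, until slid along so that notches and boards line up; home, its underside is on the crate's floor.
- end_a (a point): Top edge of the divider at its +y end, mid-thickness, 50 mm above its underside, 164 mm from its middle.
- end_b (a point): The same at its -y end.
- stand: Board stand, fixed: wooden base 132 x 300 x 12 mm (x, y, z) with two cleats across it, 24 mm high, each with three slots 12 mm wide at x = -44, 0 and 44 mm; boards stand in them along its y, undersides 12 mm above the bench. Origin: centre of its underside.
- spare_plain: Spare plain board 9 x 310 x 42 mm in the stand, no notches, no tab; origin: middle of its underside. Leave it.
- spare_wide: Spare board 9 x 310 x 44 mm in the stand, three notches, no tab; origin: middle of its underside. Leave it.
- tea_bowl: Leather-hard flared bowl, 116 mm across, 62 mm high, on the bench beyond the crate and stand; origin under its foot. Leave it.
- small_dish: Small shallow dish, 90 mm across, 30 mm high, near the robot; origin under its foot. Leave it.

How it is judged (in metres and radians):
On the way, in this order (a step that is already met when the one before it is completed fails the run):
1. the divider is fully home in the crate, level with the rim at both ends (z of end_a in the frame of crate between 0.056 and 0.062 m and z of end_b in the frame of crate between 0.056 and 0.062 m and horizontal distance between divider and crate below 0.014 m and angle between the y axis of divider and the y axis of crate, either way round below 0.03 rad), for 0.2 s.
2. both turn-buttons are turned over the divider's ends (value of joint button_left between -0.25 and 0.25 rad and value of joint button_right between -0.25 and 0.25 rad), for 0.1 s.
At the end, for the whole second after the job is handed in: The divider stands at rest in the crate's middle grooves with all six teeth down, its top edge within 2 mm of flush with the rim at both ends, both turn-buttons within 0.25 rad (14 degrees) of square over its ends, everything let go (all of step 1 and all of step 2 and linear speed of divider below 0.02 m/s); the robot touches nothing.
It fails at once if the divider is forced or dropped on the crate (more than 60 N between them) (contact force between divider and crate above 60 N).
It fails at once if the divider is let fall in the crate (faster than 0.35 m/s while less than 50 mm above the crate's underside) (z of divider in the frame of crate below 0.05 m and horizontal distance between divider and crate below 0.03 m and linear speed of divider above 0.35 m/s).
It fails at once if a spare board is pulled out or pushed away (moved more than 25 mm) (distance of any of spare_plain, spare_wide from where it was at the start of the episode above 0.025 m).
It fails at once if the tea bowl or the small dish is knocked (moved more than 25 mm) (distance of any of tea_bowl, small_dish from where it was at the start of the episode above 0.025 m).
It also fails if it takes over 72 s, if anything falls off the work surface, if the arm or the gripper's body presses on something with over 40 N, if the wrist force passes 120 N, or if a joint passes its speed limit or range.

## Working session

There is one attempt and no reset: what is moved stays moved. The work goes in short steps, Python scripts to look and compute and a tool call to move; the robot and the scene stay as the last step left them, time stands still between calls to the robot, and variables do not carry over. Pictures are saved under pics/ and viewed, and the job is handed in when it is done.

Besides the shell and the picture viewer there is one more tool, called after "Request:" as name(argument=value, ...), one argument or row to a line, values as JSON. arm_command: Moves the arm, as the interface text tells. Its arguments: {"type":"object","properties":{"grip":{"type":"array","items":{"type":"number"}},"offset":{"type":"array","items":{"type":"array","items":{"type":"number"}}},"turn":{"type":"array","items":{"type":"array","items":{"type":"number"}}},"squeeze":{"type":"number"}},"required":["grip","offset","turn"]}

```bash
mkdir -p pics; ls
python3 - <<'E'
from bench import manip, eyes, order
import cv2,numpy as np
s=manip.get_state(); print(s)
for n in ["side","top","wrist"]:
    im,d=eyes.get_image(n); cv2.imwrite(f"pics/{n}0.png",im); np.save(f"pics/{n}0.npy",d)
    i=eyes.camera_info(n); print(n,i)
E
```

```text
pics
{'time_s': 0.0, 'qpos': array([ 1.18182054,  0.33386761,  0.03988052,  1.46629075, -0.01337059,
        1.34331934, -0.058525  ]), 'joint_vel': array([-0.00048932, -0.00021481, -0.0011835 ,  0.00035191, -0.00191531,
       -0.00023888, -0.00131233]), 'tau': array([-3.14036406e-04, -6.56361580e+01,  1.33482356e+00, -4.03797412e+01,
       -5.98951522e-02,  4.46951995e-02,  9.51779498e-05]), 'position': array([ 185.55177174, -622.46023142,  229.67783458]), 'tool_rot': array([[-5.94319292e-04,  2.85696475e-01, -9.58319973e-01],
       [ 1.50656783e-03, -9.58318799e-01, -2.85697059e-01],
       [-9.99998689e-01, -1.61356932e-03,  1.39126232e-04]]), 'wrist_force': array([-0.35941993, -0.60150992,  0.38534032]), 'moment': array([-0.01103081,  0.01961926, -0.01490716]), 'width': 86.80590970344139}
side {'fx': 436.83551494839855, 'fy': 436.83551494839855, 'cx': 251.82406170871693, 'cy': 196.29121337011506, 'k1': -0.09247621888273552, 'R': array([[-9.78566838e-01, -2.05929461e-01,  6.64062818e-06],
       [-1.53639308e-01,  7.30065087e-01, -6.65882822e-01],
       [ 1.37120042e-01, -6.51
[... 235 characters left out ...]
[[-0.01676914, -0.99956137, -0.02441037],
       [-0.98588583,  0.0205972 , -0.16614717],
       [ 0.16657707,  0.02127969, -0.98579879]]), 't': array([  29.68661824,  467.72136919, 1127.635965  ])}
wrist {'fx': 286.03522992764147, 'fy': 286.03522992764147, 'cx': 255.49730181936664, 'cy': 190.53691375087965, 'k1': -0.005094987047574133, 'tool_from_camera': array([[ 6.50526203e-04, -2.78433226e-01,  9.60455369e-01,
        -1.54524143e+02],
       [ 9.99999772e-01,  3.57517189e-04, -5.73666834e-04,
         1.05231924e+00],
       [-1.83651396e-04,  9.60455523e-01,  2.78433395e-01,
        -7.58066890e+01],
       [ 0.00000000e+00,  0.00000000e+00,  0.00000000e+00,
         1.00000000e+00]])}
```

View pics/top0.png

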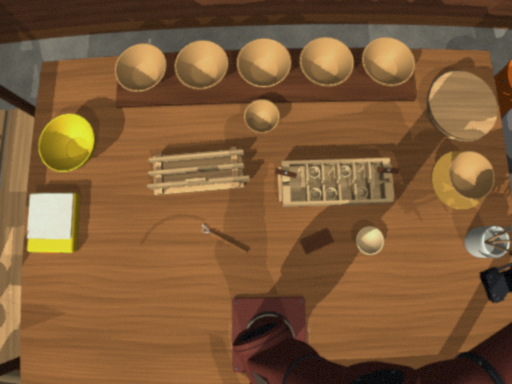

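View pics/side0.png

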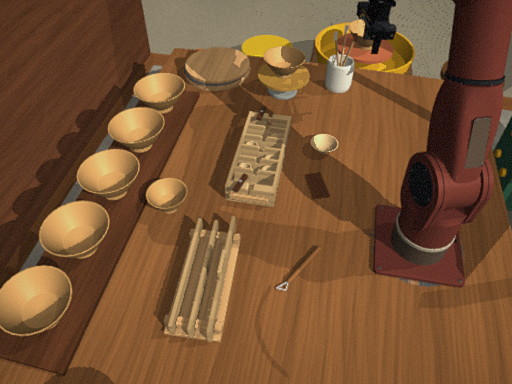

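View pics/wrist0.png

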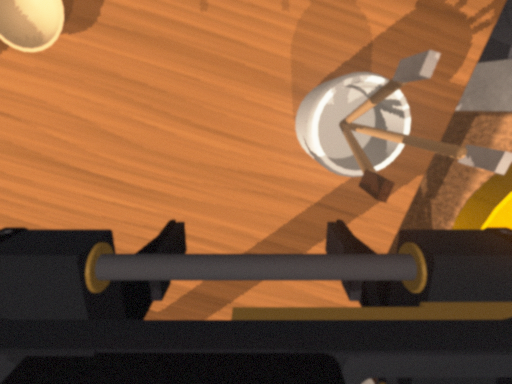

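```bash
cat > h.py <<'E'
import numpy as np, cv2
from bench import manip, eyes, order
from scipy.spatial.transform import Rotation as Ro
def cam(n, state=None):
    i=eyes.camera_info(n); K=np.array([[i['fx'],0,i['cx']],[0,i['fy'],i['cy']],[0,0,1]])
    D=np.array([i['k1'],0,0,0,0])
    if n=='wrist':
        T=i['tool_from_camera']; Rw=state['tool_rot']@T[:3,:3]; c=state['tool_rot']@T[:3,3]+state['position']
        R=Rw.T; t=-R@c
    else: R,t=i['R'],i['t']
    return K,D,np.array(R),np.array(t)
def proj(C,X):
    K,D,R,t=C; p,_=cv2.projectPoints(np.asarray(X,float).reshape(-1,3),cv2.Rodrigues(R)[0],t,K,D); return p[:,0]
def onplane(C,uv,z):
    K,D,R,t=C; n=cv2.undistortPoints(np.asarray(uv,float).reshape(-1,1,2),K,D)[:,0]
    d=np.c_[n,np.ones(len(n))]@R; c=-R.T@t
    return c+d*((z-c[2])/d[:,2])[:,None]
def cloud(C,d):
    K,D,R,t=C; H,W=d.shape; u,v=np.meshgrid(np.arange(W),np.arange(H))
    uv=np.c_[u.ravel(),v.ravel()].astype(float)
    n=cv2.undistortPoints(uv.reshape(-1,1,2),K,D)[:,0]; z=d.ravel()[:,None]
    P=np.c_[n,np.ones(len(n))]*z; X=(P-t)@R; X[d.ravel()==0]=np.nan
    return X.reshape(H,W,3)
E
python3 - <<'E'
from h import *
for n,b in [('top',(140,140,410,215)),('side',(150,90,310,350))]:
    im=cv2.imread(f'pics/{n}0.png'); x0,y0,x1,y1=b
    f=min(800/(x1-x0),600/(y1-y0)); f=int(f*2)/2
    cv2.imwrite(f'pics/{n}0c.png',cv2.resize(im[y0:y1,x0:x1],None,fx=f,fy=f,interpolation=cv2.INTER_CUBIC)); print(n,f)
C=cam('top'); im=cv2.imread('pics/top0.png')
X=cloud(C,np.load('pics/top0.npy'))
for p in [(198,170),(335,182),(262,117),(370,240),(300,280),(200,157),(200,172),(200,187)]: print(p,X[p[1],p[0]].round(1))
# tall map
Z=X[...,2]; 
g=np.nan_to_num(np.clip(Z*2.2,0,255)).astype(np.uint8)[140:215,140:410]
cv2.imwrite('pics/topz.png',cv2.resize(g,None,fx=2.9,fy=2.9,interpolation=cv2.INTER_NEAREST))
E
```

```text
top 2.5
side 2.0
(198, 170) [523.3 220.1  41.2]
(335, 182) [ 480.  -226.6    9.3]
(262, 117) [708.1   9.5  14.5]
(370, 240) [ 287.9 -331.3    9.1]
(300, 280) [ 166.3 -102.1   -1. ]
(200, 157) [567.9 215.1  36. ]
(200, 172) [522.5 218.9  12.6]
(200, 187) [472.8 219.2   8. ]
```

View pics/top0c.png

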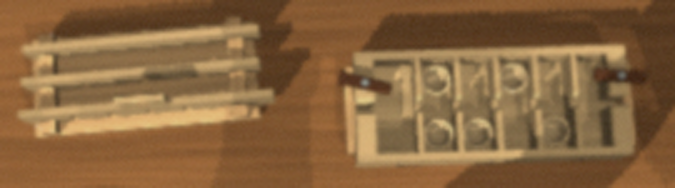

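View pics/side0c.png

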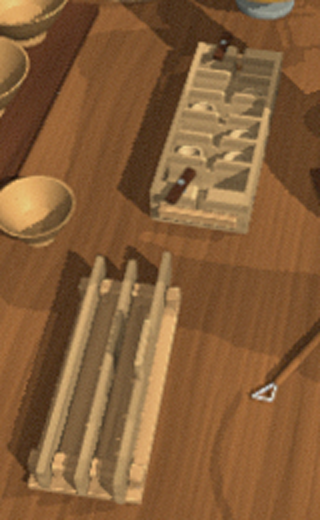

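View pics/topz.png

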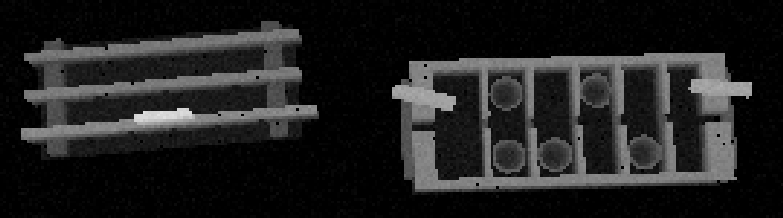

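Run:
```python
from h import *
C=cam('top'); X=cloud(C,np.load('pics/top0.npy'))[140:215,140:410]
P=X.reshape(-1,3); P=P[~np.isnan(P[:,2])]
def fit(m,name):
    Q=P[m]; c,(w,h),a=cv2.minAreaRect(Q[:,:2].astype(np.float32)); print(name,len(Q),np.round(c,1),round(w,1),round(h,1),round(a,2),'z',np.median(Q[:,2]).round(1))
x,y,z=P.T
fit((y>60)&(z>80),'tab')
fit((y>60)&(x<500)&(z>50)&(z<72),'divider')
fit((y>60)&(x>500)&(x<545)&(z>45)&(z<72),'mid')
fit((y>60)&(x>545)&(z>45)&(z<72),'far')
fit((y<0)&(z>50)&(z<66),'crate')
fit((y<-200)&(z>67),'btnR'); fit((y<0)&(y>-200)&(z>67),'btnL')
fit((y<0)&(z>67)&(y<-300),'btnR2')
for X0 in [(y<0)&(z>67)]: print(P[X0][:,1].min(),P[X0][:,1].max())
```

```text
tab 76 [483.2 216.9] 9.4 59.9 3.96 z 96.4
divider 305 [482.7 223.7] 10.7 322.9 3.86 z 60.9
mid 336 [526.9 227.3] 10.7 309.5 3.68 z 55.2
far 323 [570.7 230.1] 11.0 310.2 3.55 z 53.4
crate 1610 [ 475.7 -222.6] 141.6 387.3 0.45 z 59.1
btnR 110 [ 505.8 -385.3] 66.1 17.1 87.62 z 73.1
btnL 113 [502.  -61.1] 67.5 16.4 75.11 z 73.3
btnR2 110 [ 505.8 -385.3] 66.1 17.1 87.62 z 73.1
-418.4433312268558 -28.50360197814485
```

```bash
cat >> h.py <<'E'
def goal(pos,ang,s=None):
    """tool x down; ang = world heading (deg) of tool y. prints offset, turn from now"""
    s=s or manip.get_state(); a=np.radians(ang)
    x=np.array([0,0,-1.]);y=np.array([np.cos(a),np.sin(a),0]);R=np.c_[x,y,np.cross(x,y)]
    o=s['tool_rot'].T@(np.array(pos)-s['position']); t=np.degrees(Ro.from_matrix(s['tool_rot'].T@R).as_rotvec())
    print('offset',o.round(1).tolist(),'turn',t.round(2).tolist(),'dist',np.linalg.norm(o).round())
def show():
    s=manip.get_state(); R=s['tool_rot']
    print('t',round(s['time_s'],2),'pos',s['position'].round(2),'yaw',np.degrees(np.arctan2(R[1,1],R[0,1])).round(2),'F',s['wrist_force'].round(2),'M',s['moment'].round(2),'w',round(s['width'],2)); return s
def snap(n,name):
    s=manip.get_state(); im,d=eyes.get_image(n); cv2.imwrite(f'pics/{name}.png',im); np.savez(f'pics/{name}.npz',d=d,pos=s['position'],rot=s['tool_rot']); return s,im,d
def load(name):
    z=np.load(f'pics/{name}.npz'); return dict(position=z['pos'],tool_rot=z['rot']),cv2.imread(f'pics/{name}.png'),z['d']
E
python3 -c "
from h import *
goal([415,-223,230],-90)"
```

```text
offset [0.2, -317.4, -334.0] turn [16.6, 0.02, 0.07] dist 461.0
```

Request:
arm_command(
  grip=[0,0,0,0,0,0,0,0,0,0,0,0,0,0],
  offset=[
    [0,-317,-334],
    [0,-317,-334],
    [0,-317,-334],
    [0,-317,-334],
    [0,-317,-334],
    [0,-317,-334],
    [0,-317,-334],
    [0,-317,-334],
    [0,-317,-334],
    [0,-317,-334],
    [0,-317,-334],
    [0,-317,-334],
    [0,-317,-334],
    [0,-317,-334],
  ],
  turn=[
    [16.6,0,0],
    [16.6,0,0],
    [16.6,0,0],
    [16.6,0,0],
    [16.6,0,0],
    [16.6,0,0],
    [16.6,0,0],
    [16.6,0,0],
    [16.6,0,0],
    [16.6,0,0],
    [16.6,0,0],
    [16.6,0,0],
    [16.6,0,0],
    [16.6,0,0],
  ],
)

```text
time_s: 1.55
position: [414.3, -224.8, 230.1]
tool_rot: [[-0.001, -0.003, -1.0], [0.001, -1.0, 0.003], [-1.0, -0.001, 0.001]]
wrist_force: [0.4, 0.2, 0.2]
width: 86.9
```

Run:
```python
from h import *
show(); s,im,d=snap('wrist','w1'); cv2.imwrite('pics/w1b.png',cv2.resize(im[:240],None,fx=1.56,fy=1.56,interpolation=cv2.INTER_CUBIC))
```

```text
t 1.55 pos [ 414.32 -224.78  230.1 ] yaw -90.15 F [0.41 0.15 0.15] M [ 0.06 -0.01  0.01] w 86.87
```

View pics/w1b.png

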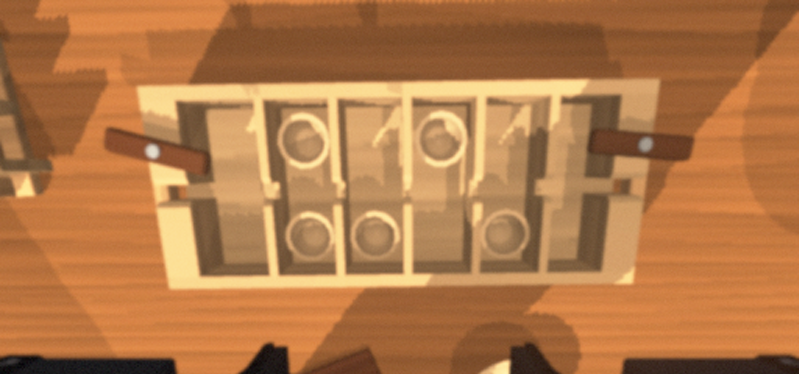

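```bash
cat >> h.py <<'E'
def ortho(C,im,x0,x1,y0,y1,z,k=2):
    """rectified onto plane z: image up=+x, left=+y; k px/mm"""
    W=int((y1-y0)*k);H=int((x1-x0)*k); u,v=np.meshgrid(np.arange(W),np.arange(H))
    P=np.c_[x1-v.ravel()/k,y1-u.ravel()/k,np.full(u.size,z)]; p=proj(C,P).astype(np.float32).reshape(H,W,2)
    return cv2.remap(im,p[...,0],p[...,1],cv2.INTER_CUBIC)
E
python3 - <<'E'
from h import *
s,im,d=load('w1'); C=cam('wrist',s)
cv2.imwrite('pics/o1.png',ortho(C,im,390,560,-420,-25,60))
X=cloud(C,d)[:235]; P=X.reshape(-1,3); P=P[~np.isnan(P[:,2])]; x,y,z=P.T
def fit(m,name):
    Q=P[m]; c,(w,h),a=cv2.minAreaRect(Q[:,:2].astype(np.float32)); print(name,len(Q),np.round(c,1),round(w,1),round(h,1),round(a,2),'z',np.median(Q[:,2]).round(1))
fit((y<-30)&(z>68)&(z<90)&(y>-200),'L');fit((y<-200)&(z>68)&(z<90),'R')
# boards: rim-height points in inside region
m=(z>54)&(z<66)&(y<-75)&(y>-370)
for xa,xb in [(425,450),(450,466),(486,505),(505,530)]:
    q=P[m&(x>xa)&(x<xb)]; ys=np.sort(q[:,1]); g=np.split(ys,np.where(np.diff(ys)>4)[0]+1); print(xa,[(round(a.min(),1),round(a.max(),1),len(a)) for a in g])
# long sides
for ya,yb in [(-380,-300),(-150,-70)]:
    q=P[(z>54)&(z<66)&(y>ya)&(y<yb)]; xs=np.sort(q[:,0]); print(xs[:3],xs[-3:])
E
```

```text
L 1063 [501.8 -63.9] 67.3 16.3 75.41 z 74.1
R 1081 [ 505.5 -386.4] 67.3 16.1 85.35 z 73.9
425 [(np.float64(-335.0), np.float64(-328.4), 152), (np.float64(-285.0), np.float64(-278.7), 132), (np.float64(-234.2), np.float64(-229.6), 109), (np.float64(-185.3), np.float64(-179.0), 129), (np.float64(-135.4), np.float64(-128.5), 148), (np.float64(-76.7), np.float64(-75.1), 69)]
450 [(np.float64(-334.7), np.float64(-328.3), 98), (np.float64(-285.0), np.float64(-278.5), 89), (np.float64(-234.1), np.float64(-229.6), 70), (np.float64(-185.0), np.float64(-178.9), 85), (np.float64(-135.2), np.float64(-128.3), 99), (np.float64(-76.7), np.float64(-75.0), 44)]
486 [(np.float64(-353.5), np.float64(-353.2), 3), (np.float64(-335.0), np.float64(-327.8), 133), (np.float64(-284.2), np.float64(-278.1), 110), (np.float64(-233.9), np.float64(-228.5), 108), (np.float64(-184.6), np.float64(-178.4), 111), (np.float64(-134.8), np.float64(-127.9), 128), (np.float64(-96.4), np.float64(-95.5), 3), (np.float64(-76.1), np.float64(-75.1), 11)]
505 [(np.float64(-357.1), np.float64(-353.8), 4), (np.float64(-334.5), np.float64(-327.8), 189), (np.float64(-284.4), np.float64(-277.8), 165), (np.float64(-233.8), np.float64(-228.5), 150), (np.float64(-184.4), np.float64(-177.8), 157), (np.float64(-134.4), np.float64(-127.9), 181), (np.float64(-76.9), np.float64(-75.1), 19)]
[406.21691539 406.23988147 406.26380565] [547.37527743 547.49306259 547.57420496]
[404.15590352 404.19660997 404.25659569] [544.47119107 544.47187378 544.56303622]
```

View pics/o1.png

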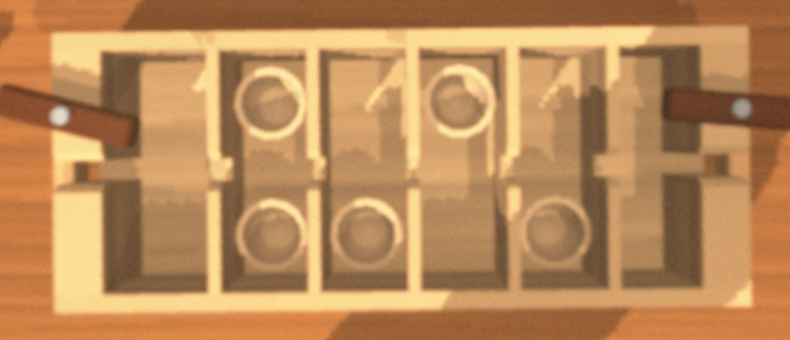

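```bash
python3 -c "
from h import *
goal([480,190,230],3.9)"
```

```text
offset [0.6, -414.7, -64.6] turn [-94.03, -0.03, 0.09] dist 420.0
```

Request:
arm_command(
  grip=[0,0,0,0,0,0,0,0,0,0,0,0,0,0],
  offset=[
    [0,-415,-65],
    [0,-415,-65],
    [0,-415,-65],
    [0,-415,-65],
    [0,-415,-65],
    [0,-415,-65],
    [0,-415,-65],
    [0,-415,-65],
    [0,-415,-65],
    [0,-415,-65],
    [0,-415,-65],
    [0,-415,-65],
    [0,-415,-65],
    [0,-415,-65],
  ],
  turn=[
    [-94,0,0],
    [-94,0,0],
    [-94,0,0],
    [-94,0,0],
    [-94,0,0],
    [-94,0,0],
    [-94,0,0],
    [-94,0,0],
    [-94,0,0],
    [-94,0,0],
    [-94,0,0],
    [-94,0,0],
    [-94,0,0],
    [-94,0,0],
  ],
)

```text
time_s: 3.0
position: [480.6, 189.8, 230.6]
tool_rot: [[-0.001, 0.998, 0.063], [0.001, 0.063, -0.998], [-1.0, -0.001, -0.001]]
wrist_force: [0.6, 0.5, -0.8]
width: 86.9
```

Run:
```python
from h import *
show(); s,im,d=snap('wrist','w2'); cv2.imwrite('pics/w2b.png',cv2.resize(im,None,fx=1.56,fy=1.56,interpolation=cv2.INTER_CUBIC))
C=cam('wrist',s); X=cloud(C,d)[:225]; P=X.reshape(-1,3); P=P[~np.isnan(P[:,2])]; x,y,z=P.T
def fit(m,name):
    Q=P[m]; c,(w,h),a=cv2.minAreaRect(Q[:,:2].astype(np.float32)); print(name,len(Q),np.round(c,1),round(w,1),round(h,1),round(a,2),'z',np.median(Q[:,2]).round(1), 'y',Q[:,1].min().round(1),Q[:,1].max().round(1))
fit((z>92)&(z<108)&(x<510)&(x>450),'tab')
fit((z>58)&(z<66)&(x<510)&(x>450),'body')
fit((z>45)&(z<66)&(x>510)&(x<550),'mid')
```

```text
t 3.0 pos [480.57 189.83 230.61] yaw 3.63 F [ 0.55  0.5  -0.78] M [-0.01 -0.06  0.01] w 86.92
tab 558 [483.2 216.5] 8.4 63.4 3.67 z 98.0 y 184.8 248.3
body 1339 [480.5 248.7] 8.5 238.7 3.99 z 62.3 y 129.7 368.0
mid 2107 [524.6 249.7] 9.4 248.3 3.84 z 56.1 y 125.5 373.2
```

View pics/w2b.png

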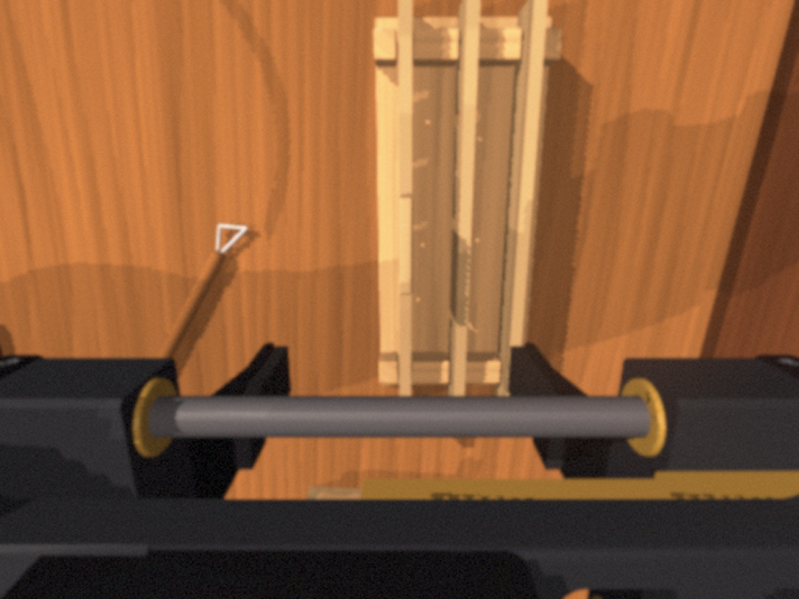

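```bash
python3 -c "
from h import *
goal([483.2,216.5,120],3.9);goal([483.2,216.5,76],3.9)"
```

```text
offset [110.6, 4.4, -26.2] turn [-0.21, -0.07, 0.03] dist 114.0
offset [154.6, 4.4, -26.1] turn [-0.21, -0.07, 0.03] dist 157.0
```

Request:
arm_command(
  grip=[0,0,0,0,0,0,0,0,0,0,0,0],
  offset=[
    [30,4.4,-26],
    [70,4.4,-26],
    [100,4.4,-26],
    [120,4.4,-26],
    [135,4.4,-26],
    [145,4.4,-26],
    [150,4.4,-26],
    [154.6,4.4,-26],
    [154.6,4.4,-26],
    [154.6,4.4,-26],
    [154.6,4.4,-26],
    [154.6,4.4,-26],
  ],
  turn=[
    [-0.2,0,0],
    [-0.2,0,0],
    [-0.2,0,0],
    [-0.2,0,0],
    [-0.2,0,0],
    [-0.2,0,0],
    [-0.2,0,0],
    [-0.2,0,0],
    [-0.2,0,0],
    [-0.2,0,0],
    [-0.2,0,0],
    [-0.2,0,0],
  ],
  squeeze=30,
)

```text
time_s: 4.25
position: [483.4, 216.5, 76.5]
tool_rot: [[0.0, 0.998, 0.068], [0.001, 0.068, -0.998], [-1.0, 0.0, -0.001]]
wrist_force: [-0.0, -0.1, 0.1]
width: 87.0
```

Run:
```python
from h import *
show(); s,im,d=snap('wrist','w3'); cv2.imwrite('pics/w3b.png',im)
```

```text
t 4.25 pos [483.45 216.45  76.49] yaw 3.88 F [-0.03 -0.09  0.12] M [-0.   -0.13  0.03] w 86.95
```

View pics/w3b.png

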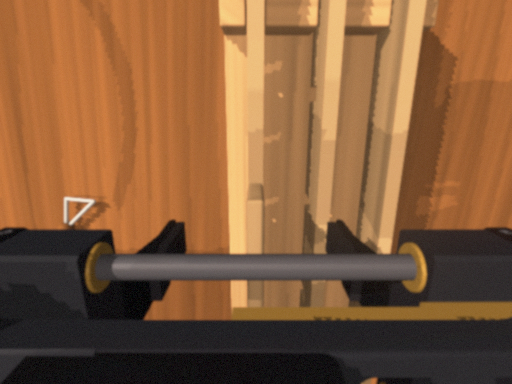

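Request:
arm_command(
  grip=[0.5,1,1,1,1,1,1,1,1,1],
  offset=[
    [0,0,0],
    [0,0,0],
    [0,0,0],
    [0,0,0],
    [0,0,0],
    [0,0,0],
    [0,0,0],
    [0,0,0],
    [0,0,0],
    [0,0,0],
  ],
  turn=[
    [0,0,0],
    [0,0,0],
    [0,0,0],
    [0,0,0],
    [0,0,0],
    [0,0,0],
    [0,0,0],
    [0,0,0],
    [0,0,0],
    [0,0,0],
  ],
  squeeze=40,
)

```text
time_s: 5.3
position: [483.4, 216.4, 76.4]
tool_rot: [[0.0, 0.998, 0.068], [0.001, 0.068, -0.998], [-1.0, 0.0, -0.001]]
wrist_force: [-1.2, -0.4, 0.3]
width: 15.1
```

```bash
python3 -c "
from h import *
show()"
```

```text
t 5.3 pos [483.38 216.4   76.41] yaw 3.88 F [-1.19 -0.41  0.3 ] M [-0.02 -0.13 -0.04] w 15.14
```

Still closing (15 mm); wait, then lift.

Request:
arm_command(
  grip=[1,1,1,1,1,1,1,1,1,1,1,1],
  offset=[
    [0,0,0],
    [0,0,0],
    [0,0,0],
    [0,0,0],
    [-3,0,0],
    [-8,0,0],
    [-18,0,0],
    [-35,0,0],
    [-60,0,0],
    [-74,0,0],
    [-74,0,0],
    [-74,0,0],
  ],
  turn=[
    [0,0,0],
    [0,0,0],
    [0,0,0],
    [0,0,0],
    [0,0,0],
    [0,0,0],
    [0,0,0],
    [0,0,0],
    [0,0,0],
    [0,0,0],
    [0,0,0],
    [0,0,0],
  ],
)

```text
time_s: 6.5
position: [483.4, 216.1, 150.2]
tool_rot: [[0.0, 0.998, 0.067], [0.001, 0.067, -0.998], [-1.0, 0.0, -0.001]]
wrist_force: [-0.5, -0.2, -1.6]
width: 8.5
```

Run:
```python
from h import *
show(); s,im,d=snap('wrist','w4'); cv2.imwrite('pics/w4b.png',im)
s2,im2,d2=snap('side','s4'); cv2.imwrite('pics/s4b.png',cv2.resize(im2[180:360,130:290],None,fx=3,fy=3,interpolation=cv2.INTER_CUBIC))
```

```text
t 6.5 pos [483.35 216.08 150.16] yaw 3.86 F [-0.48 -0.17 -1.65] M [ 0.03 -0.16  0.01] w 8.55
```

View pics/w4b.png

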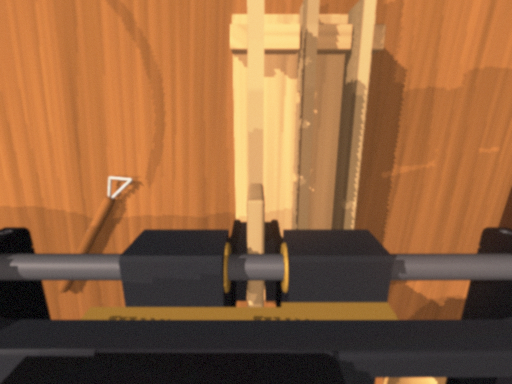

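View pics/s4b.png

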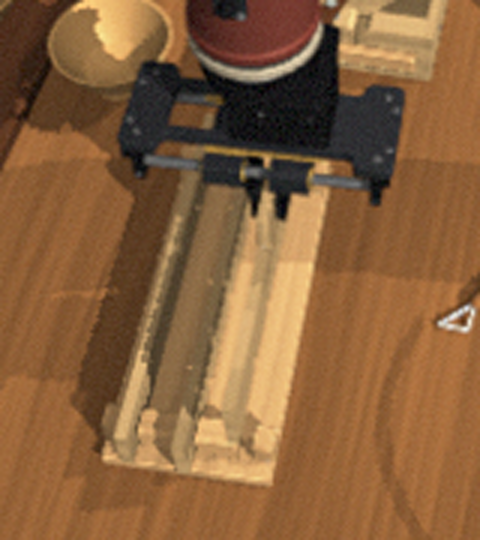

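Run:
```python
from h import *
s,im,d=load('w4'); C=cam('wrist',s); X=cloud(C,d)[:235]
T=(X-s['position'])@s['tool_rot']  # tool coords
P=T.reshape(-1,3); Wz=X.reshape(-1,3)[:,2]; k=~np.isnan(Wz); P=P[k]; Wz=Wz[k]
m=(abs(P[:,1])<12)&(Wz>100)
q=P[m]; 
for a,b in [(-30,-21),(-21,-10),(-10,0),(0,10),(8,20)]:
    g=q[(q[:,0]>a)&(q[:,0]<b)]
    if len(g): print(a,b,len(g),'z',g[:,2].min().round(1),g[:,2].max().round(1),'y',g[:,1].min().round(1),g[:,1].max().round(1),'xmed',np.median(g[:,0]).round(1))
# top edge slope of body: x vs z
g=q[(q[:,0]>5)&(q[:,0]<25)&(q[:,2]<-45)]; 
for z in range(-160,-40,20):
    h=g[(g[:,2]>z)&(g[:,2]<z+20)]; 
    if len(h): print(z,len(h),np.percentile(h[:,0],[10,50]).round(2),np.median(h[:,1]).round(2))
```

```text
-30 -21 497 z -32.0 -13.6 y -4.6 4.0 xmed -21.8
-21 -10 271 z -32.4 -8.6 y -12.0 12.0 xmed -19.0
-10 0 269 z -32.4 -7.7 y -12.0 12.0 xmed -5.2
0 10 178 z -32.3 -8.1 y -12.0 12.0 xmed 3.9
8 20 2978 z -129.0 -30.0 y -4.9 4.1 xmed 14.2
-140 340 [13.44 14.3 ] -0.55
-120 698 [13.33 14.24] -0.56
-100 607 [13.34 14.24] -0.56
-80 577 [13.34 14.17] -0.0
-60 392 [13.32 14.23] -0.57
```

```bash
python3 -c "
from h import *
goal([475.8,-231.7,150],0.67)"
```

```text
offset [-0.9, -37.2, 446.1] turn [3.2, -0.04, 0.08] dist 448.0
```

Request:
arm_command(
  grip=[1,1,1,1,1,1,1,1,1,1,1,1,1,1,1,1,1,1,1,1],
  offset=[
    [-1,-1,10],
    [-1,-3,35],
    [-1,-6,65],
    [-1,-9,100],
    [-1,-12,135],
    [-1,-15,170],
    [-1,-18,205],
    [-1,-21,240],
    [-1,-24,275],
    [-1,-27,310],
    [-1,-30,345],
    [-1,-33,380],
    [-1,-35,410],
    [-1,-36,430],
    [-1,-37,441],
    [-1,-37.2,446],
    [-1,-37.2,446],
    [-1,-37.2,446],
    [-1,-37.2,446],
    [-1,-37.2,446],
  ],
  turn=[
    [0,0,0],
    [0.3,0,0],
    [0.6,0,0],
    [0.9,0,0],
    [1.2,0,0],
    [1.5,0,0],
    [1.8,0,0],
    [2.1,0,0],
    [2.4,0,0],
    [2.6,0,0],
    [2.8,0,0],
    [3,0,0],
    [3.2,0,0],
    [3.2,0,0],
    [3.2,0,0],
    [3.2,0,0],
    [3.2,0,0],
    [3.2,0,0],
    [3.2,0,0],
    [3.2,0,0],
  ],
)

```text
time_s: 8.6
position: [476.0, -230.8, 150.2]
tool_rot: [[-0.001, 1.0, 0.013], [0.001, 0.013, -1.0], [-1.0, -0.001, -0.001]]
wrist_force: [-0.4, -0.2, -1.5]
width: 8.5
```

Run:
```python
from h import *
show(); s,im,d=snap('wrist','w5'); cv2.imwrite('pics/w5b.png',im)
s2,im2,d2=snap('side','s5'); cv2.imwrite('pics/s5b.png',cv2.resize(im2[70:240,190:330],None,fx=3.5,fy=3.5,interpolation=cv2.INTER_CUBIC))
C=cam('wrist',s); X=cloud(C,d)[:235]; P=X.reshape(-1,3); P=P[~np.isnan(P[:,2])]; x,y,z=P.T
m=(z>54)&(z<66)&(y<-75)&(y>-370)
for xa,xb in [(425,450),(450,466),(486,505),(505,530)]:
    q=P[m&(x>xa)&(x<xb)]; ys=np.sort(q[:,1]); g=np.split(ys,np.where(np.diff(ys)>4)[0]+1); print(xa,[(float(a.min().round(1)),float(a.max().round(1)),len(a)) for a in g])
def fit(m,name):
    Q=P[m]; c,(w,h),a=cv2.minAreaRect(Q[:,:2].astype(np.float32)); print(name,len(Q),np.round(c,1),round(w,1),round(h,1),round(a,2),'z',np.median(Q[:,2]).round(1))
fit((y<-30)&(z>68)&(z<90)&(y>-200)&(x>485),'L')
```

```text
t 8.6 pos [ 476.03 -230.78  150.17] yaw 0.75 F [-0.42 -0.23 -1.49] M [ 0.06 -0.13  0.06] w 8.45
425 [(-235.1, -228.4, 229), (-184.9, -178.8, 234), (-135.1, -129.1, 281), (-76.7, -76.5, 6)]
450 [(-234.8, -228.5, 150), (-184.5, -178.6, 149), (-134.9, -128.9, 180)]
486 [(-234.4, -228.0, 168), (-184.1, -178.3, 178), (-134.5, -128.3, 210), (-97.1, -93.7, 8)]
505 [(-233.9, -227.7, 226), (-184.0, -178.0, 235), (-134.3, -128.1, 279), (-76.0, -75.3, 22)]
L 564 [495.6 -88. ] 17.4 16.1 76.63 z 73.7
```

View pics/w5b.png

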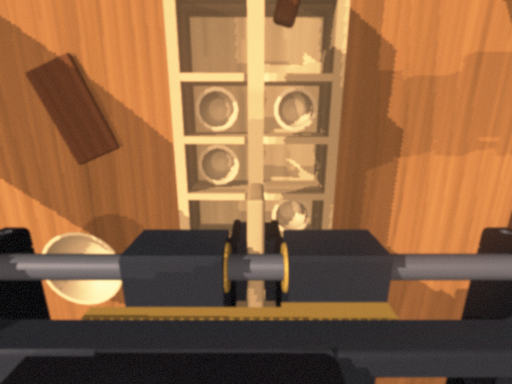

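View pics/s5b.png

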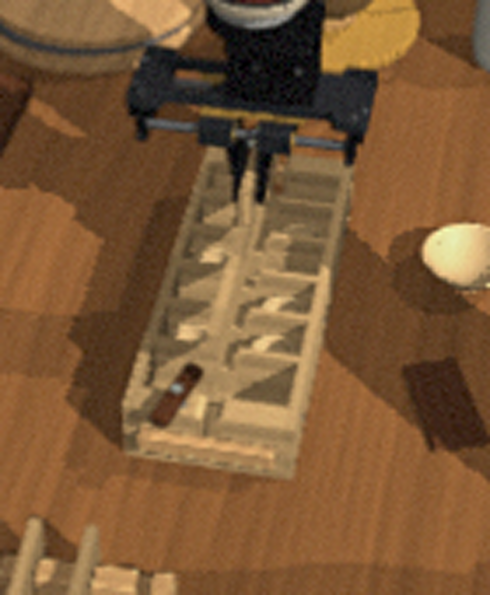

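Request:
arm_command(
  grip=[1,1,1,1,1,1,1,1,1,1,1,1,1,1,1,1],
  offset=[
    [5,-0.2,0.7],
    [12,-0.2,0.7],
    [18,-0.2,0.7],
    [21,-0.2,0.7],
    [23,-0.2,0.7],
    [25,-0.2,0.7],
    [27,-0.2,0.7],
    [29,-0.2,0.7],
    [31,-0.2,0.7],
    [33,-0.2,0.7],
    [35,-0.2,0.7],
    [37,-0.2,0.7],
    [38,-0.2,0.7],
    [38,-0.2,0.7],
    [38,-0.2,0.7],
    [38,-0.2,0.7],
  ],
  turn=[
    [0,0,0],
    [0,0,0],
    [0,0,0],
    [0,0,0],
    [0,0,0],
    [0,0,0],
    [0,0,0],
    [0,0,0],
    [0,0,0],
    [0,0,0],
    [0,0,0],
    [0,0,0],
    [0,0,0],
    [0,0,0],
    [0,0,0],
    [0,0,0],
  ],
)

```text
time_s: 10.3
position: [475.8, -231.9, 112.3]
tool_rot: [[-0.001, 1.0, 0.013], [0.0, 0.013, -1.0], [-1.0, -0.001, -0.0]]
wrist_force: [0.6, 0.4, -1.9]
width: 8.4
```

```bash
python3 -c "
from h import *
show()"
```

```text
t 10.3 pos [ 475.77 -231.85  112.26] yaw 0.72 F [ 0.62  0.36 -1.86] M [-0.02 -0.11  0.  ] w 8.43
```

Request:
arm_command(
  grip=[1,1,1,1,1,1,1,1,1,1],
  offset=[
    [1.5,0,-0.3],
    [3,0,-0.3],
    [4.5,0,-0.3],
    [6,0,-0.3],
    [7,0,-0.3],
    [8,0,-0.3],
    [9,0,-0.3],
    [10,0,-0.3],
    [10,0,-0.3],
    [10,0,-0.3],
  ],
  turn=[
    [0,0,0],
    [0,0,0],
    [0,0,0],
    [0,0,0],
    [0,0,0],
    [0,0,0],
    [0,0,0],
    [0,0,0],
    [0,0,0],
    [0,0,0],
  ],
)

```text
time_s: 11.3
position: [475.8, -231.5, 102.3]
tool_rot: [[-0.001, 1.0, 0.013], [0.0, 0.013, -1.0], [-1.0, -0.001, -0.0]]
wrist_force: [-0.5, -0.1, -0.5]
width: 8.7
```

```bash
python3 -c "
from h import *
show()"
```

```text
t 11.3 pos [ 475.75 -231.54  102.26] yaw 0.72 F [-0.47 -0.05 -0.54] M [-0.06 -0.12  0.02] w 8.66
```

Underside ≈ 38 mm, no contact. Now a 0.5 mm/row feel down past the saddle height.

Request:
arm_command(
  grip=[1,1,1,1,1,1,1],
  offset=[
    [0.5,0,0],
    [1,0,0],
    [1.5,0,0],
    [2,0,0],
    [2.5,0,0],
    [3,0,0],
    [3,0,0],
  ],
  turn=[
    [0,0,0],
    [0,0,0],
    [0,0,0],
    [0,0,0],
    [0,0,0],
    [0,0,0],
    [0,0,0],
  ],
)

```text
time_s: 12.0
position: [475.7, -231.5, 99.2]
tool_rot: [[-0.001, 1.0, 0.013], [0.001, 0.013, -1.0], [-1.0, -0.001, -0.001]]
wrist_force: [0.3, -0.0, -1.4]
width: 8.8
```

```bash
python3 -c "
from h import *
show()"
```

```text
t 12.0 pos [ 475.73 -231.5    99.17] yaw 0.72 F [ 0.3  -0.01 -1.43] M [-0.05 -0.11 -0.01] w 8.78
```

Request:
arm_command(
  grip=[1,1,1,1,1,1,1],
  offset=[
    [0.5,0,0],
    [1,0,0],
    [1.5,0,0],
    [2,0,0],
    [2.5,0,0],
    [3,0,0],
    [3,0,0],
  ],
  turn=[
    [0,0,0],
    [0,0,0],
    [0,0,0],
    [0,0,0],
    [0,0,0],
    [0,0,0],
    [0,0,0],
  ],
)

```text
time_s: 12.7
position: [475.7, -231.5, 96.1]
tool_rot: [[-0.001, 1.0, 0.013], [0.001, 0.013, -1.0], [-1.0, -0.001, -0.001]]
wrist_force: [-0.4, 0.3, -1.5]
width: 8.5
```

```bash
python3 -c "
from h import *
show()"
```

```text
t 12.7 pos [ 475.68 -231.49   96.11] yaw 0.72 F [-0.39  0.31 -1.53] M [-0.05 -0.12 -0.02] w 8.48
```

Request:
arm_command(
  grip=[1,1,1,1,1,1,1,1,1,1],
  offset=[
    [0.5,0,0],
    [1,0,0],
    [2,0,0],
    [3,0,0],
    [4,0,0],
    [5,0,0],
    [6,0,0],
    [7,0,0],
    [8,0,0],
    [8,0,0],
  ],
  turn=[
    [0,0,0],
    [0,0,0],
    [0,0,0],
    [0,0,0],
    [0,0,0],
    [0,0,0],
    [0,0,0],
    [0,0,0],
    [0,0,0],
    [0,0,0],
  ],
)

```text
time_s: 13.7
position: [475.6, -231.5, 88.0]
tool_rot: [[-0.002, 1.0, 0.013], [0.001, 0.013, -1.0], [-1.0, -0.002, -0.001]]
wrist_force: [-0.0, 0.3, -1.4]
width: 8.8
```

```bash
python3 -c "
from h import *
show()"
```

```text
t 13.7 pos [ 475.58 -231.48   87.95] yaw 0.72 F [-0.    0.3  -1.37] M [-0.02 -0.11 -0.01] w 8.84
```

Request:
arm_command(
  grip=[1,1,1,1,1,1,1,1,1,1,1,1],
  offset=[
    [1,0,0],
    [2,0,0],
    [3,0,0],
    [4,0,0],
    [5,0,0],
    [6,0,0],
    [7,0,0],
    [8,0,0],
    [9,0,0],
    [10,0,0],
    [11,0,0],
    [11,0,0],
  ],
  turn=[
    [0,0,0],
    [0,0,0],
    [0,0,0],
    [0,0,0],
    [0,0,0],
    [0,0,0],
    [0,0,0],
    [0,0,0],
    [0,0,0],
    [0,0,0],
    [0,0,0],
    [0,0,0],
  ],
)

```text
time_s: 14.9
position: [475.5, -231.4, 76.8]
tool_rot: [[-0.002, 1.0, 0.013], [0.001, 0.013, -1.0], [-1.0, -0.002, -0.001]]
wrist_force: [-0.1, 0.1, -0.6]
width: 8.7
```

```bash
python3 -c "
from h import *
show()"
```

```text
t 14.9 pos [ 475.51 -231.38   76.79] yaw 0.72 F [-0.13  0.07 -0.64] M [-0.02 -0.13 -0.02] w 8.71
```

Request:
arm_command(
  grip=[1,1,1,1,1],
  offset=[
    [0.5,0,0],
    [1,0,0],
    [1.5,0,0],
    [2,0,0],
    [2,0,0],
  ],
  turn=[
    [0,0,0],
    [0,0,0],
    [0,0,0],
    [0,0,0],
    [0,0,0],
  ],
)

```text
time_s: 15.4
position: [475.5, -231.4, 74.7]
tool_rot: [[-0.002, 1.0, 0.013], [0.001, 0.013, -1.0], [-1.0, -0.002, -0.001]]
wrist_force: [0.2, 0.8, -1.4]
width: 8.7
```

```bash
python3 -c "
from h import *
show()"
```

```text
t 15.4 pos [ 475.45 -231.37   74.71] yaw 0.72 F [ 0.18  0.77 -1.41] M [-0.03 -0.11  0.02] w 8.68
```

Request:
arm_command(
  grip=[1,1,1,1,1],
  offset=[
    [0.3,0,0],
    [0.6,0,0],
    [0.9,0,0],
    [1.2,0,0],
    [1.2,0,0],
  ],
  turn=[
    [0,0,0],
    [0,0,0],
    [0,0,0],
    [0,0,0],
    [0,0,0],
  ],
)

```text
time_s: 15.9
position: [475.7, -231.4, 74.4]
tool_rot: [[-0.002, 1.0, 0.013], [0.0, 0.013, -1.0], [-1.0, -0.002, -0.0]]
wrist_force: [-2.4, 1.8, 8.5]
width: 8.6
```

```bash
python3 -c "
from h import *
show()"
```

```text
t 15.9 pos [ 475.69 -231.41   74.37] yaw 0.72 F [-2.36  1.8   8.51] M [ 0.3   0.73 -0.05] w 8.64
```

Run:
```python
from h import *
s,im,d=snap('wrist','w6'); cv2.imwrite('pics/w6b.png',cv2.resize(im,None,fx=1.5,fy=1.5))
C=cam('wrist',s); X=cloud(C,d)[:235]; P=X.reshape(-1,3); P=P[~np.isnan(P[:,2])]; x,y,z=P.T
for y0 in range(-190,-60,10):
    m=(abs(x-475.5+0.0117*(y-y0))<3)&(y>y0)&(y<y0+10)&(z>40); n=(abs(x-455)<6)&(y>y0)&(y<y0+10)&(z>40)
    print(y0,m.sum(),np.median(z[m]).round(2) if m.any() else '',n.sum(),np.median(z[n]).round(2) if n.any() else '')
s2,im2,d2=snap('side','s6'); cv2.imwrite('pics/s6b.png',cv2.resize(im2[70:240,190:330],None,fx=3.5,fy=3.5,interpolation=cv2.INTER_CUBIC))
```

```text
-190 168 60.32 166 60.46
-180 170 60.45 142 53.77
-170 198 60.39 107 41.29
-160 197 60.3 90 41.35
-150 190 60.42 100 41.26
-140 217 60.42 312 59.93
-130 223 60.37 55 60.39
-120 236 60.43 0 
-110 177 60.33 0 
-100 0  0 
-90 0  0 
-80 0  0 
-70 0  0
```

View pics/w6b.png

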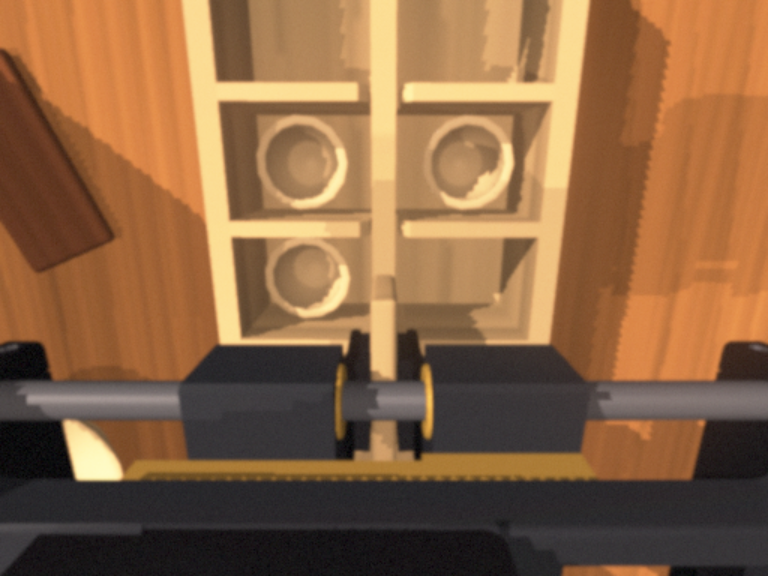

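View pics/s6b.png

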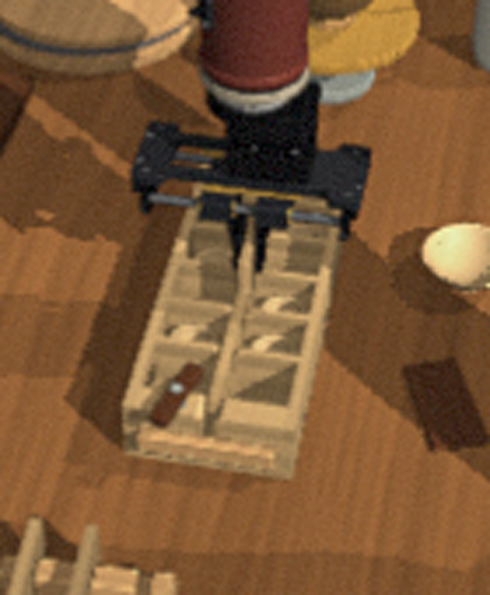

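Request:
arm_command(
  grip=[0.6,0.4,0.4,0.4,0.4,0.4,0.4,0.4,0.4,0.4,0.4,0.4],
  offset=[
    [0,0,0],
    [0,0,0],
    [0,0,0],
    [0,0,0],
    [0,0,0],
    [-10,0,0],
    [-25,0,0],
    [-45,0,0],
    [-65,0,0],
    [-85,0,0],
    [-100,0,0],
    [-100,0,0],
  ],
  turn=[
    [0,0,0],
    [0,0,0],
    [0,0,0],
    [0,0,0],
    [0,0,0],
    [0,0,0],
    [0,0,0],
    [0,0,0],
    [0,0,0],
    [0,0,0],
    [0,0,0],
    [0,0,0],
  ],
  squeeze=20,
)

```text
time_s: 17.2
position: [477.2, -232.0, 177.4]
tool_rot: [[0.003, 1.0, 0.013], [-0.002, 0.013, -1.0], [-1.0, 0.002, 0.002]]
wrist_force: [0.3, 0.4, -0.8]
width: 51.9
```

Run:
```python
from h import *
show(); s,im,d=snap('wrist','w7'); cv2.imwrite('pics/w7b.png',im)
```

```text
t 17.2 pos [ 477.2  -231.97  177.42] yaw 0.72 F [ 0.35  0.36 -0.82] M [-0.02 -0.11  0.07] w 51.9
```

View pics/w7b.png

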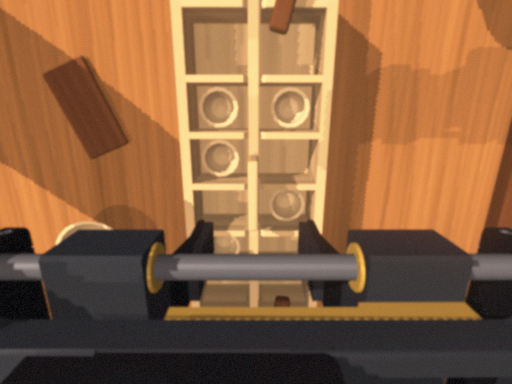

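```bash
python3 -c "
from h import *
goal([501.8,-63.3,120],-14.6);goal([501.8,-63.3,73],-14.6)"
```

```text
offset [55.6, 27.4, -168.1] turn [15.31, 0.04, -0.04] dist 179.0
offset [102.6, 27.4, -168.2] turn [15.31, 0.04, -0.04] dist 199.0
```

Request:
arm_command(
  grip=[0.4,0.4,0.4,0.4,0.4,0.4,0.4,0.4,0.4,0.4,0.4,0.4,0.4,0.4],
  offset=[
    [10,7,-40],
    [20,14,-85],
    [30,21,-130],
    [45,27.4,-160],
    [55,27.4,-168],
    [55,27.4,-168],
    [55,27.4,-168],
    [65,27.4,-168.2],
    [78,27.4,-168.2],
    [89,27.4,-168.2],
    [97,27.4,-168.2],
    [102.6,27.4,-168.2],
    [102.6,27.4,-168.2],
    [102.6,27.4,-168.2],
  ],
  turn=[
    [5,0,0],
    [10,0,0],
    [15.3,0,0],
    [15.3,0,0],
    [15.3,0,0],
    [15.3,0,0],
    [15.3,0,0],
    [15.3,0,0],
    [15.3,0,0],
    [15.3,0,0],
    [15.3,0,0],
    [15.3,0,0],
    [15.3,0,0],
    [15.3,0,0],
  ],
)

```text
time_s: 18.65
position: [502.0, -63.2, 73.1]
tool_rot: [[0.001, 0.968, -0.252], [-0.001, -0.252, -0.968], [-1.0, 0.001, 0.001]]
wrist_force: [0.7, 0.1, -0.9]
width: 52.2
```

Run:
```python
from h import *
show(); s,im,d=snap('wrist','w8'); cv2.imwrite('pics/w8b.png',cv2.resize(im,None,fx=1.5,fy=1.5))
```

```text
t 18.65 pos [501.99 -63.24  73.12] yaw -14.58 F [ 0.66  0.09 -0.87] M [-0.02 -0.13  0.03] w 52.21
```

View pics/w8b.png

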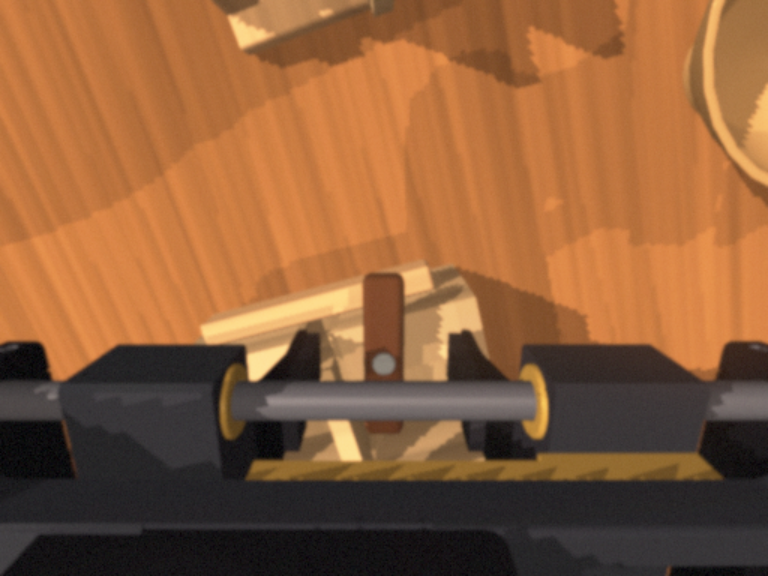

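Run:
```python
from h import *
s,im,d=load('w8'); C=cam('wrist',s)
p=onplane(C,[[256,242.7]],74)[0]; print(p, (s['tool_rot'].T@(p-s['position'])).round(1))
```

```text
[502.01238047 -64.64518392  74.        ] [-0.9  0.4  1.4]
```

Request:
arm_command(
  grip=[1,1,1,1,1,1,1,1],
  offset=[
    [0,0,1],
    [0,0,1],
    [0,0,1],
    [0,0,1],
    [0,0,1],
    [0,0,1],
    [0,0,1],
    [0,0,1],
  ],
  turn=[
    [0,0,0],
    [0,0,0],
    [0,0,0],
    [0,0,0],
    [0,0,0],
    [0,0,0],
    [0,0,0],
    [0,0,0],
  ],
  squeeze=20,
)

```text
time_s: 19.5
position: [501.8, -64.2, 73.4]
tool_rot: [[0.001, 0.968, -0.252], [-0.001, -0.252, -0.968], [-1.0, 0.001, 0.001]]
wrist_force: [-0.8, 0.4, 1.9]
width: 15.7
```

```bash
python3 -c "
from h import *
show()"
```

```text
t 19.5 pos [501.8  -64.17  73.37] yaw -14.57 F [-0.83  0.37  1.93] M [-0.05  0.18  0.06] w 15.71
```

Request:
arm_command(
  grip=[1,1,1,1,1,1,1,1,1,1,1,1,1,1,1,1],
  offset=[
    [0,0,0],
    [0,0,0],
    [0,0,0],
    [0,0,0],
    [0,0,0],
    [0,0,0],
    [0,0,0],
    [0,0,0],
    [0,0,0],
    [0,0,0],
    [0,0,0],
    [0,0,0],
    [0,0,0],
    [0,0,0],
    [0,0,0],
    [0,0,0],
  ],
  turn=[
    [3,0,0],
    [8,0,0],
    [14,0,0],
    [20,0,0],
    [26,0,0],
    [32,0,0],
    [38,0,0],
    [44,0,0],
    [50,0,0],
    [56,0,0],
    [62,0,0],
    [68,0,0],
    [72,0,0],
    [75,0,0],
    [75,0,0],
    [75,0,0],
  ],
)

```text
time_s: 21.1
position: [500.4, -62.4, 73.3]
tool_rot: [[-0.002, 0.008, -1.0], [0.001, -1.0, -0.008], [-1.0, -0.001, 0.002]]
wrist_force: [-7.4, 7.1, 8.0]
width: 15.6
```

Run:
```python
from h import *
show(); s,im,d=snap('wrist','w9'); cv2.imwrite('pics/w9b.png',cv2.resize(im,None,fx=1.5,fy=1.5))
```

```text
t 21.1 pos [500.41 -62.44  73.29] yaw -89.51 F [-7.38  7.05  7.99] M [ 1.38  1.77 -0.04] w 15.55
```

View pics/w9b.png

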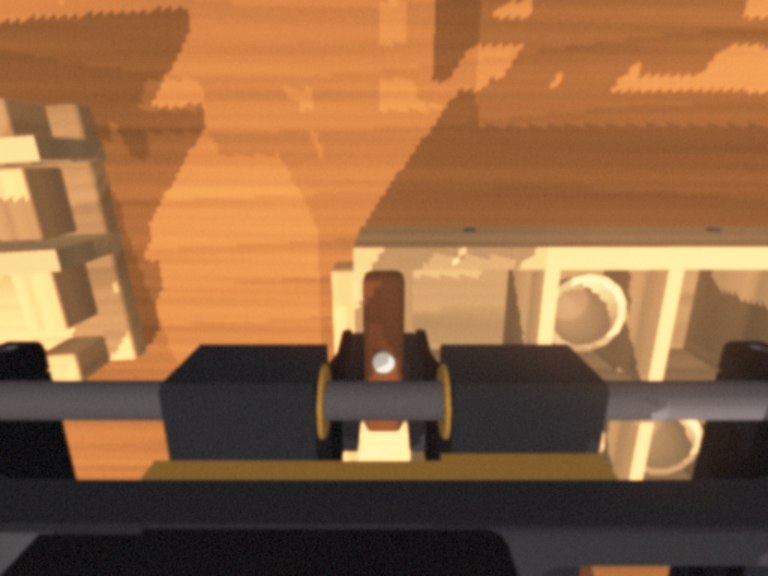

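Request:
arm_command(
  grip=[0.7,0.4,0.4,0.4,0.4,0.4,0.4,0.4,0.4,0.4],
  offset=[
    [0,0,0],
    [0,0,0],
    [0,0,0],
    [0,0,0],
    [0,0,0],
    [-10,0,0],
    [-25,0,0],
    [-40,0,0],
    [-50,0,0],
    [-50,0,0],
  ],
  turn=[
    [0,0,0],
    [0,0,0],
    [0,0,0],
    [0,0,0],
    [0,0,0],
    [0,0,0],
    [0,0,0],
    [0,0,0],
    [0,0,0],
    [0,0,0],
  ],
)

```text
time_s: 22.15
position: [501.6, -62.6, 125.1]
tool_rot: [[0.001, 0.008, -1.0], [0.0, -1.0, -0.008], [-1.0, -0.0, -0.001]]
wrist_force: [0.0, 0.6, 0.0]
width: 52.0
```

```bash
python3 -c "
from h import *
show(); goal([505.5,-386.8,125],-4.65);goal([505.5,-386.8,73],-4.65)"
```

```text
t 22.15 pos [501.57 -62.6  125.05] yaw -89.52 F [0.01 0.64 0.05] M [ 0.02  0.01 -0.05] w 52.04
offset [-0.0, 324.2, -1.2] turn [-84.87, -0.05, -0.02] dist 324.0
offset [52.0, 324.2, -1.2] turn [-84.87, -0.05, -0.02] dist 328.0
```

Request:
arm_command(
  grip=[0.4,0.4,0.4,0.4,0.4,0.4,0.4,0.4,0.4,0.4,0.4,0.4,0.4,0.4,0.4,0.4,0.4,0.4,0.4,0.4],
  offset=[
    [-10,10,-1],
    [-10,40,-1],
    [-10,80,-1],
    [-10,120,-1],
    [-10,160,-1],
    [-10,200,-1],
    [-10,240,-1],
    [-10,280,-1],
    [-10,310,-1],
    [-5,324,-1],
    [0,324,-1],
    [0,324,-1],
    [0,324,-1],
    [10,324,-1],
    [22,324,-1],
    [34,324,-1],
    [44,324,-1],
    [51,324,-1],
    [51,324,-1],
    [51,324,-1],
  ],
  turn=[
    [-5,0,0],
    [-12,0,0],
    [-20,0,0],
    [-28,0,0],
    [-36,0,0],
    [-44,0,0],
    [-52,0,0],
    [-60,0,0],
    [-68,0,0],
    [-76,0,0],
    [-82,0,0],
    [-84.9,0,0],
    [-84.9,0,0],
    [-84.9,0,0],
    [-84.9,0,0],
    [-84.9,0,0],
    [-84.9,0,0],
    [-84.9,0,0],
    [-84.9,0,0],
    [-84.9,0,0],
  ],
)

```text
time_s: 24.15
position: [505.5, -386.6, 74.1]
tool_rot: [[0.001, 0.997, -0.08], [0.0, -0.08, -0.997], [-1.0, 0.001, -0.0]]
wrist_force: [0.4, -0.2, 1.2]
width: 52.9
```

Run:
```python
from h import *
show(); s,im,d=snap('wrist','w10'); cv2.imwrite('pics/w10b.png',cv2.resize(im,None,fx=1.5,fy=1.5))
C=cam('wrist',s)
g=im[225:265,225:290].astype(int); m=((g.max(2)-g.min(2))<40)&(g.mean(2)>110); v,u=np.nonzero(m); print(len(u)); 
if len(u): 
    uv=[u.mean()+225,v.mean()+225]; p=onplane(C,[uv],75)[0]; print(uv,p.round(1),(s['tool_rot'].T@(p-s['position'])).round(1))
```

```text
t 24.15 pos [ 505.49 -386.59   74.07] yaw -4.62 F [ 0.4  -0.22  1.16] M [-0.01 -0.08  0.07] w 52.93
433
[np.float64(262.1593533487298), np.float64(254.810623556582)] [ 508.6 -396.1   75. ] [-0.9  3.9  9.3]
```

View pics/w10b.png

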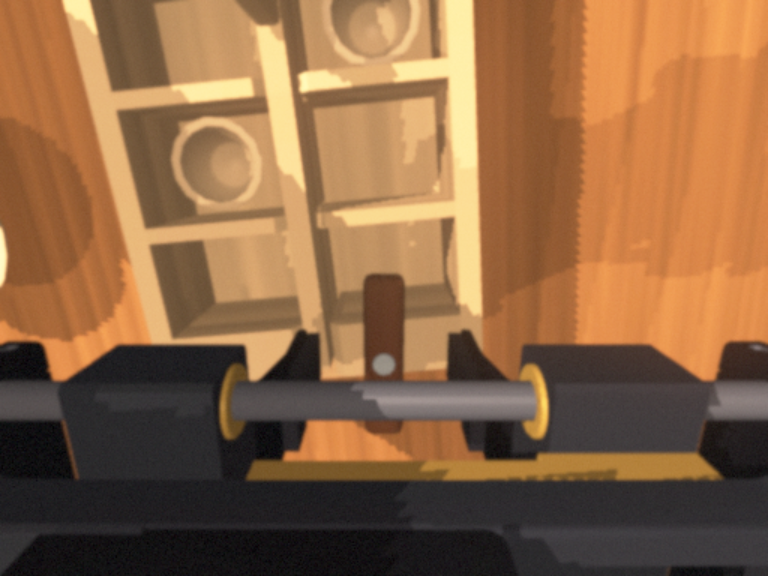

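Request:
arm_command(
  grip=[1,1,1,1,1,1,1,1],
  offset=[
    [0.7,0,0.3],
    [0.7,0,0.3],
    [0.7,0,0.3],
    [0.7,0,0.3],
    [0.7,0,0.3],
    [0.7,0,0.3],
    [0.7,0,0.3],
    [0.7,0,0.3],
  ],
  turn=[
    [0,0,0],
    [0,0,0],
    [0,0,0],
    [0,0,0],
    [0,0,0],
    [0,0,0],
    [0,0,0],
    [0,0,0],
  ],
  squeeze=20,
)

```text
time_s: 25.0
position: [505.6, -387.0, 73.8]
tool_rot: [[0.001, 0.997, -0.081], [-0.0, -0.081, -0.997], [-1.0, 0.001, 0.0]]
wrist_force: [-1.4, 0.4, 1.3]
width: 16.1
```

```bash
python3 -c "
from h import *
show()"
```

```text
t 25.0 pos [ 505.55 -387.03   73.79] yaw -4.62 F [-1.36  0.43  1.27] M [ 0.03  0.18 -0.03] w 16.08
```

Request:
arm_command(
  grip=[1,1,1,1,1,1,1,1,1,1,1,1,1,1,1,1,1,1],
  offset=[
    [0,0,0],
    [0,0,0],
    [0,0,0],
    [0,0,0],
    [0,0,0],
    [0,0,0],
    [0,0,0],
    [0,0,0],
    [0,0,0],
    [0,0,0],
    [0,0,0],
    [0,0,0],
    [0,0,0],
    [0,0,0],
    [0,0,0],
    [0,0,0],
    [0,0,0],
    [0,0,0],
  ],
  turn=[
    [3,0,0],
    [8,0,0],
    [14,0,0],
    [20,0,0],
    [26,0,0],
    [32,0,0],
    [38,0,0],
    [44,0,0],
    [50,0,0],
    [56,0,0],
    [62,0,0],
    [68,0,0],
    [74,0,0],
    [79,0,0],
    [83,0,0],
    [85,0,0],
    [85,0,0],
    [85,0,0],
  ],
)

```text
time_s: 26.8
position: [505.0, -386.4, 73.8]
tool_rot: [[-0.0, 0.008, -1.0], [0.001, -1.0, -0.008], [-1.0, -0.001, 0.0]]
wrist_force: [-4.8, 3.0, 5.1]
width: 15.7
```

Request:
arm_command(
  grip=[0.7,0.4,0.4,0.4,0.4,0.4,0.4,0.4,0.4,0.4,0.4,0.4],
  offset=[
    [0,0,0],
    [0,0,0],
    [0,0,0],
    [0,0,0],
    [0,0,0],
    [-10,0,0],
    [-25,0,0],
    [-40,0,0],
    [-70,0,0],
    [-110,0,0],
    [-110,0,0],
    [-110,0,0],
  ],
  turn=[
    [0,0,0],
    [0,0,0],
    [0,0,0],
    [0,0,0],
    [0,0,0],
    [0,0,0],
    [0,0,0],
    [0,0,0],
    [0,0,0],
    [0,0,0],
    [0,0,0],
    [0,0,0],
  ],
)

```text
time_s: 28.0
position: [505.8, -387.1, 186.4]
tool_rot: [[0.003, 0.008, -1.0], [-0.001, -1.0, -0.008], [-1.0, 0.001, -0.003]]
wrist_force: [0.0, 0.0, -1.8]
width: 52.5
```

```bash
python3 -c "
from h import *
show(); goal([410,-225,230],-89.5)"
```

```text
t 28.0 pos [ 505.81 -387.09  186.39] yaw -89.56 F [ 0.    0.   -1.76] M [0.   0.01 0.05] w 52.47
offset [-44.1, -162.8, 94.4] turn [-0.06, -0.18, -0.08] dist 193.0
```

Back off to view the whole crate.

Request:
arm_command(
  grip=[0.4,0.4,0.4,0.4,0.4,0.4,0.4,0.4],
  offset=[
    [-20,-40,20],
    [-44,-80,45],
    [-44,-120,70],
    [-44,-150,90],
    [-44,-163,94],
    [-44,-163,94],
    [-44,-163,94],
    [-44,-163,94],
  ],
  turn=[
    [0,0,0],
    [0,0,0],
    [0,0,0],
    [0,0,0],
    [0,0,0],
    [0,0,0],
    [0,0,0],
    [0,0,0],
  ],
)

```text
time_s: 28.8
position: [410.7, -225.9, 229.6]
tool_rot: [[0.003, 0.007, -1.0], [-0.001, -1.0, -0.007], [-1.0, 0.001, -0.003]]
wrist_force: [-0.2, 0.1, -0.0]
width: 51.9
```

Run:
```python
from h import *
show(); s,im,d=snap('wrist','w11'); cv2.imwrite('pics/w11b.png',cv2.resize(im,None,fx=1.5,fy=1.5,interpolation=cv2.INTER_CUBIC))
C=cam('wrist',s); X=cloud(C,d)[:235]; P=X.reshape(-1,3); P=P[~np.isnan(P[:,2])]; x,y,z=P.T
def fit(m,name):
    Q=P[m]; c,(w,h),a=cv2.minAreaRect(Q[:,:2].astype(np.float32)); print(name,len(Q),np.round(c,1),round(w,1),round(h,1),round(a,2),'z',np.median(Q[:,2]).round(1))
fit((z>68)&(z<90)&(y>-100)&(y<-30),'L');fit((y<-330)&(z>68)&(z<90),'R'); fit((y<-150)&(y>-300)&(z>90)&(z<102),'tab')
for y0 in list(range(-395,-265,12))+list(range(-195,-60,12)):
    m=(abs(x-475.6+0.0117*(y+225))<3)&(y>y0)&(y<y0+12)&(z>20); n=(abs(x-412)<3)&(y>y0)&(y<y0+12)&(z>40)
    print(y0,m.sum(),np.median(z[m]).round(2) if m.any() else '','rim',np.median(z[n]).round(2) if n.any() else '')
s2,im2,d2=snap('side','s11'); cv2.imwrite('pics/s11b.png',cv2.resize(im2[70:360,130:330],None,fx=2,fy=2,interpolation=cv2.INTER_CUBIC))
snap('top','t11')
```

```text
t 28.8 pos [ 410.73 -225.89  229.56] yaw -89.62 F [-0.23  0.11 -0.01] M [ 0.04 -0.02 -0.03] w 51.92
L 1180 [502.2 -63.6] 67.9 16.7 0.85 z 74.1
R 1179 [ 505.4 -387.2] 67.9 16.8 0.49 z 73.9
tab 638 [ 475. -231.] 8.7 63.2 0.39 z 96.1
-395 63 74.29 rim 60.3
-383 94 61.19 rim 60.3
-371 56 60.07 rim 60.42
-359 54 60.23 rim 60.28
-347 57 60.31 rim 60.32
-335 64 60.4 rim 60.51
-323 64 60.25 rim 60.34
-311 65 60.54 rim 60.45
-299 66 60.34 rim 60.61
-287 66 60.37 rim 60.4
-275 43 60.31 rim 60.03
-195 55 60.29 rim 59.77
-183 54 60.1 rim 59.84
-171 54 60.33 rim 59.66
-159 53 60.48 rim 59.44
-147 55 60.51 rim 59.11
-135 56 60.43 rim 60.23
-123 62 60.42 rim 59.16
-111 64 60.52 rim 58.75
-99 65 60.34 rim 58.29
-87 65 60.3 rim 57.99
-75 98 70.66 rim 60.49
-63 29 74.23 rim 60.33
```

View pics/w11b.png

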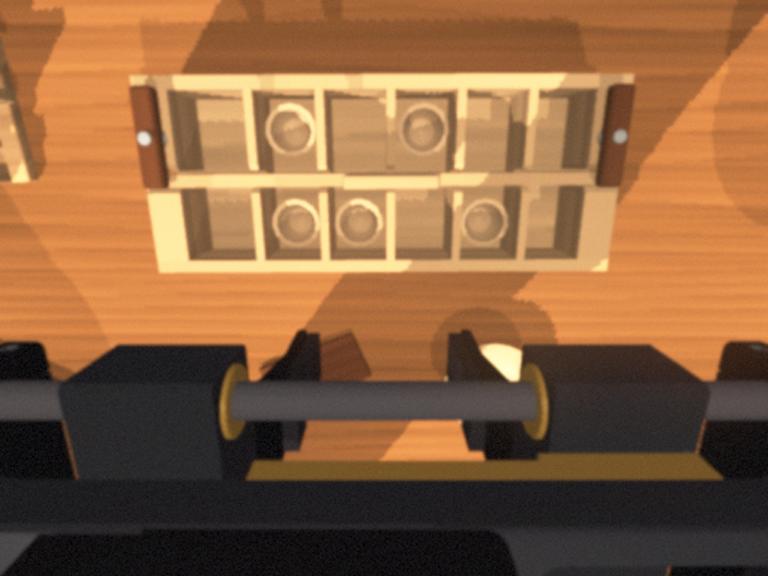

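View pics/s11b.png

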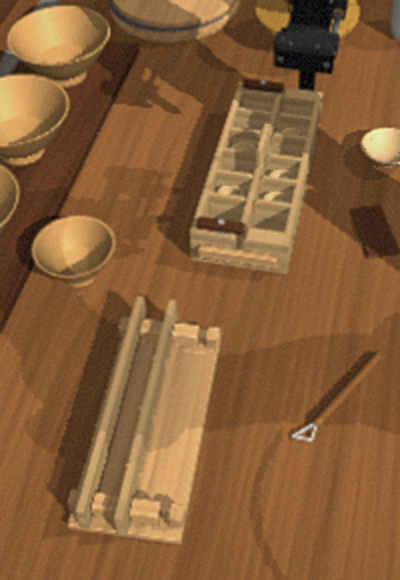

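View pics/t11.png

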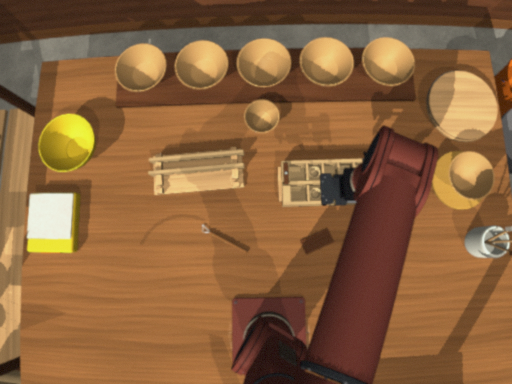

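```bash
python3 -c "
from h import *
print(order.close_job()); show()"
```

```text
the job is handed in; nothing more can be done
None
the job is handed in; nothing more can be done
```

The divider is fully home in the crate, both turn-buttons are locked over its ends, and I handed the job in at about 29 s of the 72 s allowed.

I took it from the stand by its tab and lined its notches up with the cross boards, which I measured about 6 mm off-centre towards the crate's −y end. They lined up on the first try, so I didn't need to feel along for the boards. It went down in small steps and met only about 10 N at the floor. I then pinched each turn-button, turned it square and backed the arm away.

What the last pictures and readings showed:
- **Flush:** the divider's top edge reads 60.1–60.5 mm along both halves, against a rim at about 60 mm. The very ends can't be seen because the buttons now cover them.
- **Turn-buttons:** both are within about 0.5° of square to the crate.
- **Everything else:** the spare boards, tea bowl and small dish look unmoved. The gripper is open and clear, and the wrist force is near zero.

**Disagreements:** camera positions for the same points differed by 1–3 mm between views. The depth reading of one stretch of the near rim also came out up to 2 mm low, where the view falls near its edge. Neither changes the result. No check failed.

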